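# Hook the backup battery out from under the radio rack

## Robot

A 6-joint arm with a two-finger parallel gripper is mounted at the origin on the work surface. World frame = base frame: x ahead of the robot, y to its left, z up, the work surface at z = 0. Lengths are in m, angles in rad, forces in N, time in s.
With the tool pointing down it reaches from about 0.375 to 0.9 m from the base axis. Payload 3.1 kg.
Tool frame: the origin (TCP) lies at the very end of the fingers, on their centre line; the grasp point (between the pads) lies 19 mm behind it (manip.grasp_offset is the distance from the TCP to the grasp point, in m); x points along the fingers, z is the direction in which the jaws open and shut, and the axes are right-handed (so a half turn about x gives the same grasp; the last joint's range is limited). The gripper opens to 85 mm and grips with 20 to 120 N. Pads are 22 mm wide; open, the fingers measure 114 mm over their backs; the gripper's body (76 mm by 85 mm) begins 54 mm behind the grasp point. The pads swing forward as they close: fully open they stand 13 mm farther back than shut.
Start: joints at [-1.294, 0.527, 1.433, -0, 1.181, -0.178], TCP at [0.275, -0.561, 0.231] pointing down, gripper open.
Joint ranges: [-3.08, 3.08], [-0.75, 2.2], [0.22, 2.44], [-1.43, 4.57], [0, 2.65], [-2.85, 2.85]. Speed limits (rad/s): [2.79, 2.79, 3.14, 3.14, 3.14, 3.14].

## Interface

Orientations are given as a unit quaternion [x, y, z, w].
In Python, from station import manip gives the robot as it stands.
- The arm moves only by the tool send_rows, never from a script. Its argument "steps" is a list that holds one entry, the list of rows, each a list of 5 numbers: the closure, from 0 (fully open) to 1 (shut), then the shift along the world's x, y, z in m, then the turn about the world's z in rad. A call has 1 to 8 rows; each row is the pose to reach, as a shift and turn from the pose commanded when the call began; what a row does not reach only later rows make up. A row lasts 1/8 s, in which the tool goes at most 62.5 mm and 10.7 degrees, less where a joint would pass 70% of its speed; a pose out of reach is approached as far as the arm can. A call with a gripper value outside its range is refused whole. The fingers move at their own pace and stop on an object; "grip_force" is the grip in N (left out, the last holds). Time passes only in rows, so rows that repeat a pose let the fingers close. It gives the time, the measured TCP pose, the force and the opening at its end, in the units of the state.
- manip.sense(): the state, without advancing time (a new reading comes with each control period).
- manip.snapshot(name): name is "side" or "top"; returns the picture (480x640x3 uint8, red, green, blue); there is no depth.
- manip.camera_params(name): a dict with "fx", "fy", "cx", "cy" (pixels), "T" (4x4, takes a point from camera to world coordinates). Camera axes: x right, y down, z forward; pixel columns grow to the right and rows downward; lengths in m; the calibration is good to about 2 mm. A picture is of the moment at which its call begins. camera_params takes no time and is no camera call.
- manip.sign_off(): hands the job in, once; it reports no verdict.
The state is a dict: "t": time; "q": joint angles; "qd": joint speeds; "tau": joint torques, N m; "tcp_pos": TCP position; "tool_rot": TCP orientation; "force": force on the tool from outside, world axes, zero at the start; "ft_torque": the same for the moment, N m; "finger_gap": opening from 0.0 (shut) to 1.0 (fully open).
Only numpy, scipy, OpenCV 4.12 (cv2) and the standard library are available. Lean on these libraries where they do the work, as an engineer would, in place of code of your own. Each camera call takes 0.05 s, during which the arm holds its last target.

## Task

The backup battery has to come out of the desktop rack under the transceiver, but its folding pull eye sits back under the rack's top, out of sight and swung to one side or the other. Take the pull hook from the rubber mat, gently feel for the eye, bring the hook's upturned end up through it and draw the battery out, slowly and without force, right to its stop. Then unhook and lay the hook down on the mat again, leaving the battery out and everything else where it was.

Things in the scene. Friction and masses are not known exactly. Their poses are not given: they have to be found in the camera images.
- hook: The pull hook: black flat-sided plastic grip 110 long x 24 wide x 28 high, an 8 mm steel rod from its front end, a 6 mm upturned end at x = 190. Origin: centre of the grip's underside; x along the rod to the upturned end, z up; it stands on its underside. Rod axis at z = 14. Balance point about x = 30; 120 to 200 g. The upturned end reaches 31 above the rod's top.
- hook_tip (a point): The very top of the hook's upturned end (round point of 3 mm radius), at x = 190, z = 49 in the hook's frame.
- mat: Black rubber bench mat, fixed to the desk, 280 (x) x 300 (y), 2 thick; origin at the centre of its underside.
- rack: Grey steel desktop rack, fixed: 300 deep (x), 280 wide (y), 160 high, a transceiver on top to 240 high. Origin: centre of its underside; the open front faces its own -x, front edge at x = -150. The opening lies between the floor sheet (z = 20), the top sheet (underside z = 150) and cheeks at y = +-134. The battery's panel closes it, set back under the top sheet by 80 when home.
- battery: Slide-in battery: flat aluminium front panel 254 wide x 126 high, black case behind. Axes as the rack's. Origin: on the panel's front face, mid-width, at the eye's height (z = 105 in the rack's frame). Slides only along the rack's x: home at x = -70, outer stop at x = -160 in the rack's frame; starts home to 8 out. About 6 N of friction, stays where left. Over 18 N from the hook is rough.
- screwdriver: A screwdriver with a black handle, 190 long, lying on the mat beside the hook; not to be disturbed. Origin at its middle underside, x towards the blade.
- adapter: A small round brass coaxial adapter, 26 dia x 26 high, standing on the mat; not to be disturbed. Origin under its centre.
- key: A brass straight telegraph key on a dark wooden base 130 x 76, 67 high, beyond the mat; not to be disturbed. Origin under the base's centre.
- paddle: A steel twin-paddle key, base 80 x 70, 49 high, beyond the mat; not to be disturbed. Origin under the base's centre.
- speaker: A small black desk loudspeaker 75 x 105 x 90 high, at the far side; not to be disturbed. Origin under its centre.
- headphones: Headphones lying on the desk at the left, about 240 across and 72 high; not to be disturbed. Origin on the desk, between the ear cups.
- mug: A white mug, 80 dia x 95 high, at the far left; not to be disturbed. Origin under its centre.
- ledge (a point): Middle of the lower edge of the lip along the front of the rack's top sheet, at x = -150, z = 144 in the rack's frame: the ledge to reach under.
- eye_pin (a point): Upright pin of the pull eye, in a clevis 36 wide x 44 high, 10 in front of the panel. On it swings a flat steel tongue 8 wide, 6 thick, with a level round ring at its end: ring centre 42 from the pin, hole 16, outside 28, bar 6 thick, all at the pin's height. The eye stands anywhere from 70 degrees left to 70 right of straight out (not measured; felt), held by friction, 2 to 3 N at the ring.

How it is judged:
On the way, in this order (a step that is already met when the one before it is completed fails the run):
1. the hook is lifted off the mat and its upturned end is under the rack's top (x of hook_tip in the frame of rack above -0.14 m and z of hook_tip in the frame of rack below 0.15 m and y of hook_tip in the frame of rack between -0.13 and 0.13 m), for 0.1 s.
2. the battery is drawn out by the hook to within 2 mm of its stop (x of battery in the frame of rack below -0.158 m and contact force between hook and battery above 1 N), for 0.1 s.
At the end, for the whole second after the job is handed in: The battery stands within 4 mm of its stop (x below -156 mm in the rack's frame); the hook lies flat (level within 4 degrees, on its underside or side) with the middle of its grip on the mat, clear of the battery, released; both at rest (x of battery in the frame of rack below -0.156 m and x of hook in the frame of mat between -0.14 and 0.14 m and y of hook in the frame of mat between -0.15 and 0.15 m and height (world z) of hook below 0.022 m and angle between hook's own x axis and vertical between 1.5 and 1.64 rad and contact force between hook and battery below 0.05 N and linear speed of hook below 0.02 m/s and linear speed of battery below 0.01 m/s); the robot touches nothing.
It fails at once if the hook pushes or pulls the battery or its eye with more than 18 N (contact force between hook and battery above 18 N).
It fails at once if the hook strikes or presses the rack with more than 18 N (contact force between hook and rack above 18 N).
It fails at once if the gripper or arm handles the battery itself or leans on the rack (contact force between any of the fingers, the arm and battery above 1 N or contact force between any of the arm, the fingers and rack above 5 N).
It fails at once if the battery is yanked faster than 0.15 m/s (linear speed of battery above 0.15 m/s).
It fails at once if something else on the desk is moved more than 20 mm (distance of any of screwdriver, adapter, key, paddle, speaker, headphones, mug from where it was at the start of the episode above 0.02 m).
It also fails if it takes over 72 s, if anything falls off the work surface, if the arm or the gripper's body presses on something with over 40 N, if the wrist force passes 120 N, or if a joint passes its speed limit or range.

## Working session

There is one attempt and no reset: what is moved stays moved. The work goes in short steps, Python scripts to look and compute and a tool call to move; the robot and the scene stay as the last step left them, time stands still between calls to the robot, and variables do not carry over. Pictures are saved under pics/ and viewed, and the job is handed in when it is done.

Besides the shell and the picture viewer there is one more tool, called after "Emit:" as name([rows], argument=value, ...), one row to a line, values as JSON. send_rows: Moves the arm, as the interface text tells. Its arguments: {"type":"object","properties":{"steps":{"type":"array","items":{"type":"array","items":{"type":"array","items":{"type":"number"}}}},"grip_force":{"type":"number"}},"required":["steps"]}

```bash
ls -la; mkdir -p pics
python3 - <<'E'
from station import manip
import cv2
s=manip.sense();print({k:s[k] for k in s})
for n in("side","top"):
    cv2.imwrite(f"pics/{n}0.png",manip.snapshot(n)[:,:,::-1])
    p=manip.camera_params(n);print(n,p)
print(manip.grasp_offset)
E
```

```text
total 12
drwxr-xr-x  3 agent agent 4096 Dec  7 01:29 .
drwxr-xr-x 23 root  root  4096 Dec  7 01:29 ..
drwxr-xr-x  2 agent agent 4096 Dec  7 01:29 pics
{'t': 0.0, 'q': array([-1.29349664e+00,  5.28479109e-01,  1.43392818e+00,  2.94034360e-05,
        1.18143152e+00, -1.78523151e-01]), 'qd': array([ 0.00239944, -0.00135794,  0.00293935,  0.00181746, -0.0008741 ,
       -0.00116361]), 'tau': array([-2.37479999e-04, -4.42353129e+01, -1.78027546e+01, -2.49272834e-04,
        8.41033616e-03,  9.73294107e-06]), 'tcp_pos': array([ 0.27494118, -0.56045493,  0.23031747]), 'tool_rot': array([ 0.37464187,  0.60062158, -0.37356135,  0.59945734]), 'force': array([ 0.50495726,  0.38028732, -0.62266161]), 'ft_torque': array([-0.03439398,  0.02823023, -0.00342049]), 'finger_gap': 1.0018188849347884}
side {'fx': 513.603739875907, 'fy': 513.603739875907, 'cx': 321.3589420587909, 'cy': 242.9953232894163, 'T': array([[-0.85176203, -0.41668348,  0.31761032,  0.23599631],
       [-0.52362037,  0.65621285, -0.543329  ,  0.79859025],
       [ 0.01797625, -0.62909425, -0.77712115,  0.98158412],
       [ 0.        ,  0.        ,  0.        ,  1.        ]])}
top {'fx': 466.00397263117424, 'fy': 466.00397263117424, 'cx': 314.1275784112904, 'cy': 248.57373478911092, 'T': array([[-0.02438878, -0.99528157,  0.09391365,  0.48820251],
       [-0.99954337,  0.0226007 , -0.02005645,  0.20122625],
       [ 0.0178393 , -0.09435992, -0.9953783 ,  1.12734291],
       [ 0.        ,  0.        ,  0.        ,  1.        ]])}
0.0187
```

View pics/side0.png

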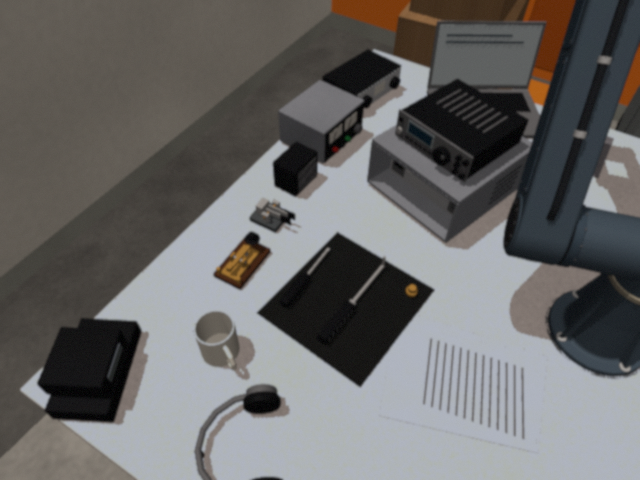

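View pics/top0.png

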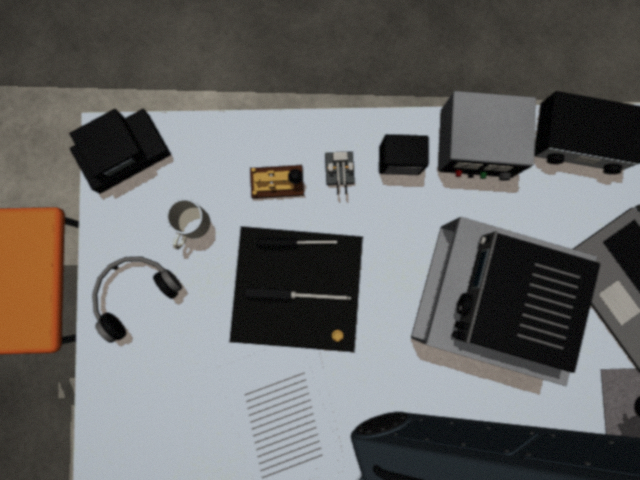

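Run:
```python
import cv2
def crop(n,x0,y0,x1,y1,o,f):
    im=cv2.imread(f"pics/{n}0.png")[y0:y1,x0:x1]
    cv2.imwrite(f"pics/{o}.png",cv2.resize(im,None,fx=f,fy=f,interpolation=cv2.INTER_CUBIC))
crop("top",220,220,370,360,"c_mat",5)
crop("top",400,200,610,400,"c_rack",3)
crop("side",360,70,560,250,"c_rackS",3.3)
crop("side",250,225,440,385,"c_matS",3.7)
```

```text
(no output)
```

View pics/c_mat.png

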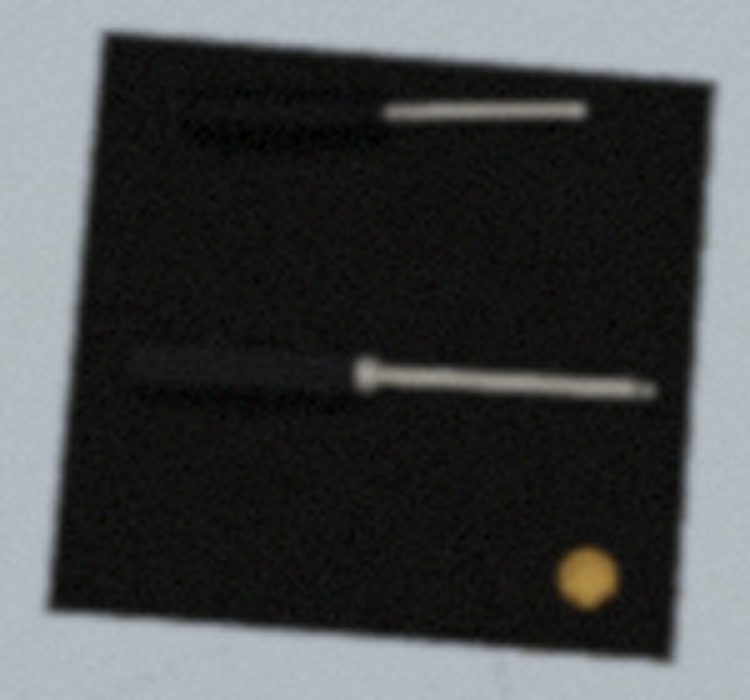

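View pics/c_rack.png

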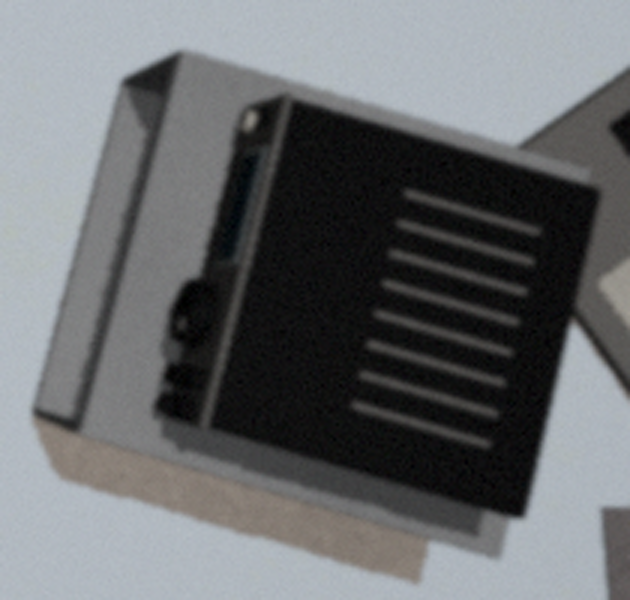

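View pics/c_rackS.png

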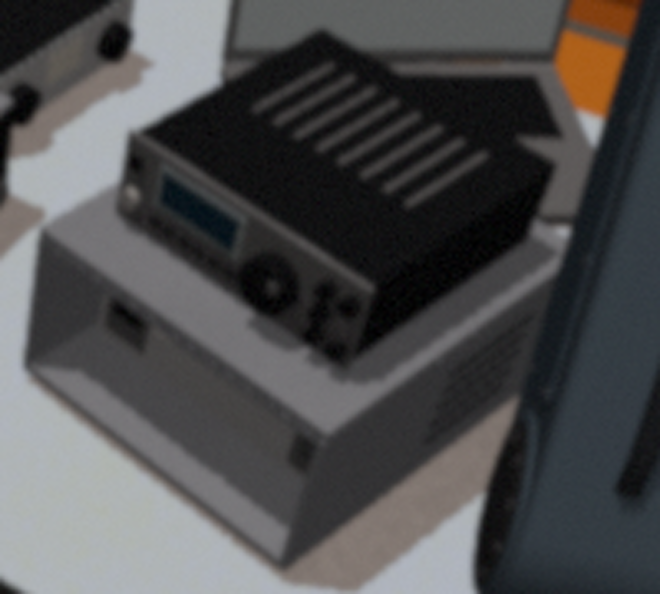

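View pics/c_matS.png

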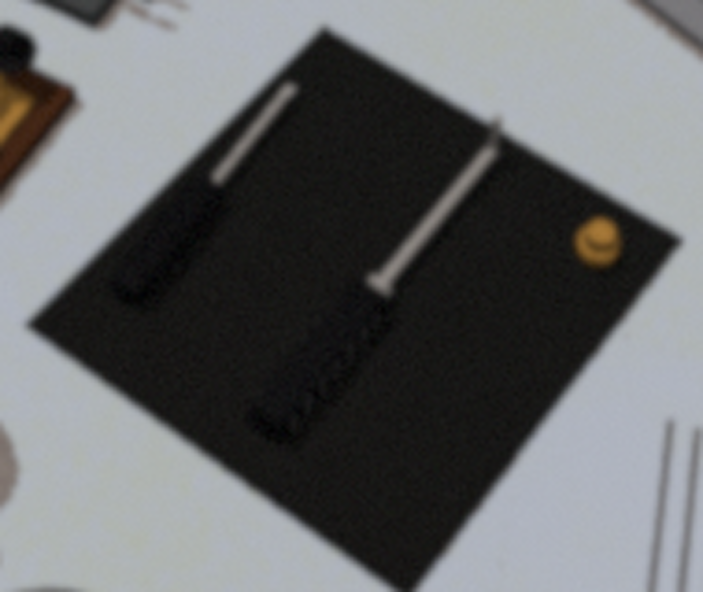

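```bash
cat > h.py <<'E'
import numpy as np, cv2, json
from station import manip
from scipy.optimize import least_squares
C={n:manip.camera_params(n) for n in("side","top")}
def proj(n,P):
    c=C[n];T=np.linalg.inv(c["T"]);p=(T[:3,:3]@np.atleast_2d(P).T).T+T[:3,3]
    return np.c_[c["fx"]*p[:,0]/p[:,2]+c["cx"],c["fy"]*p[:,1]/p[:,2]+c["cy"]]
def W(pose,P):
    x,y,a=pose[:3];P=np.atleast_2d(P).astype(float);c,s=np.cos(a),np.sin(a)
    z0=pose[3] if len(pose)>3 else 0
    return np.c_[x+c*P[:,0]-s*P[:,1],y+s*P[:,0]+c*P[:,1],P[:,2]+z0]
def fit(obs,x0,z0=0):
    f=lambda p:np.concatenate([(proj(n,W([*p,z0],P))-uv).ravel() for n,P,uv in obs])
    r=least_squares(f,x0,loss="soft_l1");return r.x,r.fun.reshape(-1,2)
def plane(n,uv,z):
    c=C[n];d=c["T"][:3,:3]@np.array([(uv[0]-c["cx"])/c["fx"],(uv[1]-c["cy"])/c["fy"],1]);o=c["T"][:3,3]
    return o+d*(z-o[2])/d[2]
E
python3 - <<'E'
from h import *
t=lambda u,v,s,a,b:np.array([[u/s+a,v/s+b]])
R=lambda u,v:t(u,v,3,400,200); RS=lambda u,v:t(u,v,3.3,360,70)
M=lambda u,v:t(u,v,5,220,220); MS=lambda u,v:t(u,v,3.7,250,225)
o=[("top",[-.15,.14,.16],R(183,52)),("top",[-.15,-.14,.16],R(78,430)),("top",[.15,.14,.16],R(598,170)),("top",[.15,-.14,.16],R(500,558)),
("top",[-.15,.14,.01],R(122,82)),("top",[-.15,-.14,.01],R(35,412)),
("side",[-.15,.14,.16],RS(45,232)),("side",[-.15,-.14,.16],RS(325,435)),("side",[-.15,-.14,0],RS(285,567)),("side",[-.15,.14,0],RS(27,367))]
p,r=fit(o,[.45,-.25,-1.5]);print("rack",p,np.degrees(p[2]));print(r.round(1).tolist())
o=[("top",[.14,.15,0.002],0)]
h=[("top",[.19,0,.046],M(648,390)),("top",[.055,0,.014],M(357,374)),("side",[.19,0,.049],MS(496,122)),("side",[.055,0,.014],MS(376,283)),("top",[-.055,0,.028],M(130,365)),("side",[.19,0,.014],MS(490,152))]
p,r=fit(h,[.45,.25,-1.6],.002);print("hook",p,np.degrees(p[2]));print(r.round(1).tolist())
cs=[plane("top",M(*q)[0],.002) for q in((105,33),(714,84),(672,658),(50,610))]
cs2=[plane("side",MS(*q)[0],.002) for q in((28,325),(325,28),(682,240),(410,592))]
print(np.round(cs,4),np.round(cs2,4),np.mean(cs,0))
print("adapter",plane("top",M(588,577)[0],.028))
print("sd",plane("top",M(388,112)[0],.02),plane("top",M(585,110)[0],.01))
E
```

```text
rack [ 0.46190852 -0.23049829 -1.88624542] -108.07390165792813
[[0.6, -1.4], [0.6, 1.7], [-0.8, 0.1], [0.6, 1.4], [0.4, -1.3], [-1.3, 0.6], [-1.1, -3.2], [1.5, -1.3], [-1.1, 3.7], [-1.3, 2.3]]
hook [ 0.48786194  0.29021225 -1.64134328] -94.04204275403984
[[-0.1, -0.3], [0.0, 0.1], [0.8, -2.7], [-0.2, 2.4], [-1.8, -0.3], [0.7, -1.7]]
[[0.652  0.3549 0.002 ]
 [0.6205 0.0593 0.002 ]
 [0.346  0.0887 0.002 ]
 [0.3763 0.3836 0.002 ]] [[0.6514 0.3579 0.002 ]
 [0.6192 0.0631 0.002 ]
 [0.3448 0.0926 0.002 ]
 [0.3773 0.3838 0.002 ]] [0.49869164 0.22163824 0.002     ]
adapter [0.3874465 0.1293257 0.028    ]
sd [0.60838575 0.21802912 0.02      ] [0.60830642 0.12311027 0.01      ]
```

```bash
cat >> h.py <<'E'
def overlay(n,im,segs,box,f,out):
    x0,y0,x1,y1=box
    im=cv2.resize(im[y0:y1,x0:x1],None,fx=f,fy=f,interpolation=cv2.INTER_CUBIC)
    for P,col in segs:
        q=((proj(n,P)-[x0,y0]+.5)*f-.5)
        cv2.polylines(im,[np.round(q*8).astype(np.int32).reshape(-1,1,2)],False,col,1,cv2.LINE_AA,3)
    cv2.imwrite(out,im)
def hooksegs(p):
    return [(W(p,[[-.055,-.012,z],[.055,-.012,z],[.055,.012,z],[-.055,.012,z],[-.055,-.012,z]]),c) for z,c in((0,(0,120,255)),(.028,(0,255,0)))]+[(W(p,[[.055,0,.014],[.19,0,.014],[.19,0,.049]]),(0,0,255))]
def racksegs(p):
    b=lambda z,y=.14:W(p,[[-.15,-y,z],[-.15,y,z],[.15,y,z],[.15,-y,z],[-.15,-y,z]])
    return [(b(0),(0,0,255)),(b(.16),(0,255,0)),(W(p,[[-.15,-.134,.02],[-.15,.134,.02],[-.15,.134,.144],[-.15,-.134,.144],[-.15,-.134,.02]]),(255,0,0)),
     (W(p,[[-.07,-.127,.02],[-.07,.127,.02],[-.07,.127,.146],[-.07,-.127,.146],[-.07,-.127,.02]]),(255,255,0)),
     (W(p,[[-.08,-.018,.083],[-.08,.018,.083],[-.08,.018,.127],[-.08,-.018,.127],[-.08,-.018,.083]]),(255,0,255))]
E
cat > ov.py <<'E'
from h import *
rp=[ 0.46190852,-0.23049829,-1.88624542];hp=[0.48786194,0.29021225,-1.64134328,.002]
T=cv2.imread("pics/top0.png");S=cv2.imread("pics/side0.png")
overlay("top",T,hooksegs(hp),(220,220,370,360),5,"pics/o1.png")
overlay("side",S,hooksegs(hp),(250,225,440,385),4,"pics/o2.png")
overlay("top",T,racksegs(rp),(400,200,610,400),3,"pics/o3.png")
overlay("side",S,racksegs(rp),(360,110,540,250),4,"pics/o4.png")
E
python3 ov.py
```

```text
(no output)
```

View pics/o2.png

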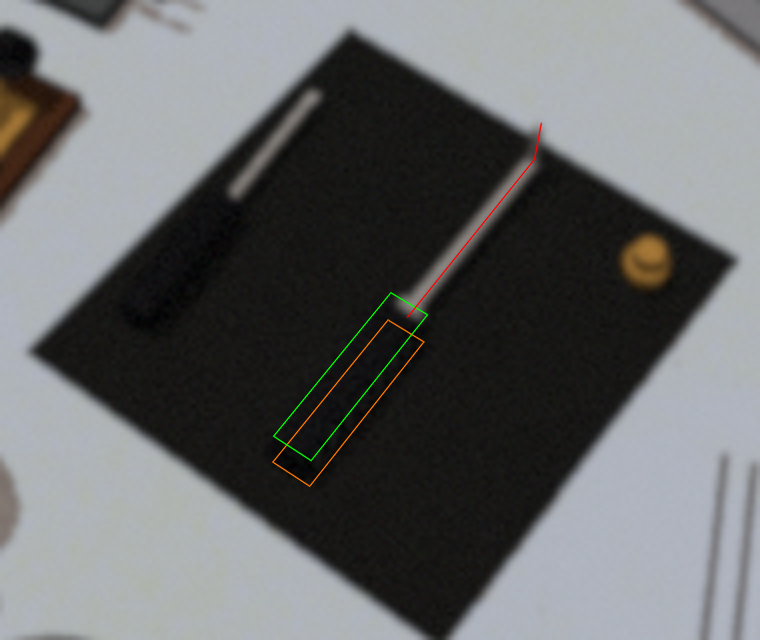

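View pics/o4.png

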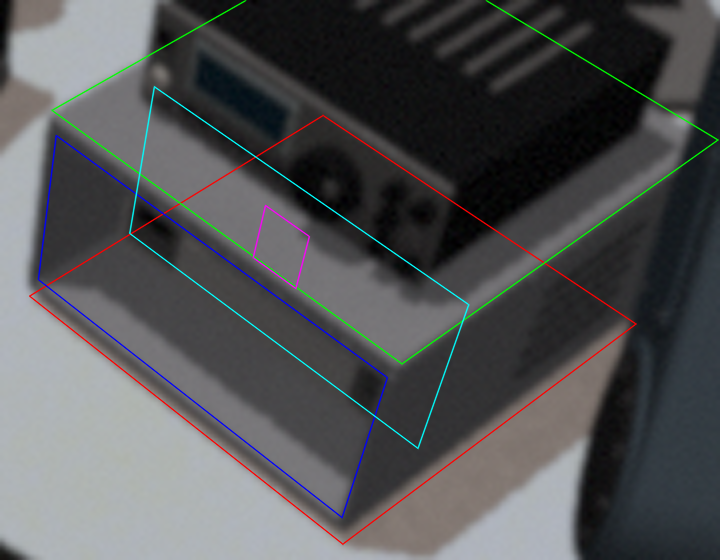

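View pics/o3.png

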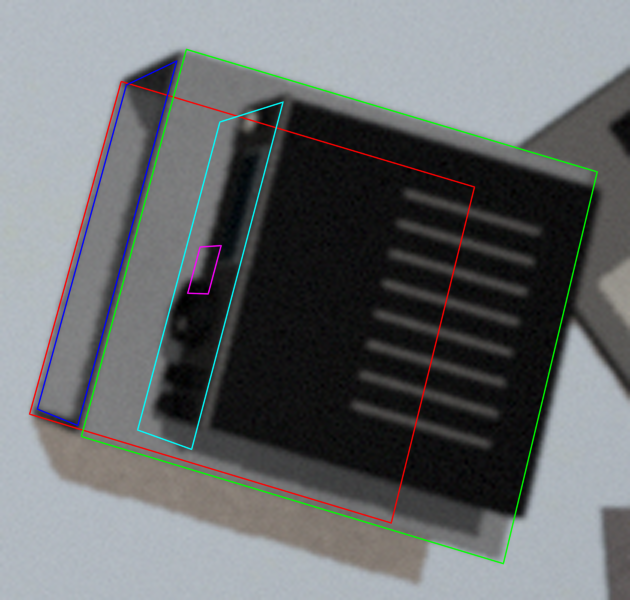

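View pics/o1.png

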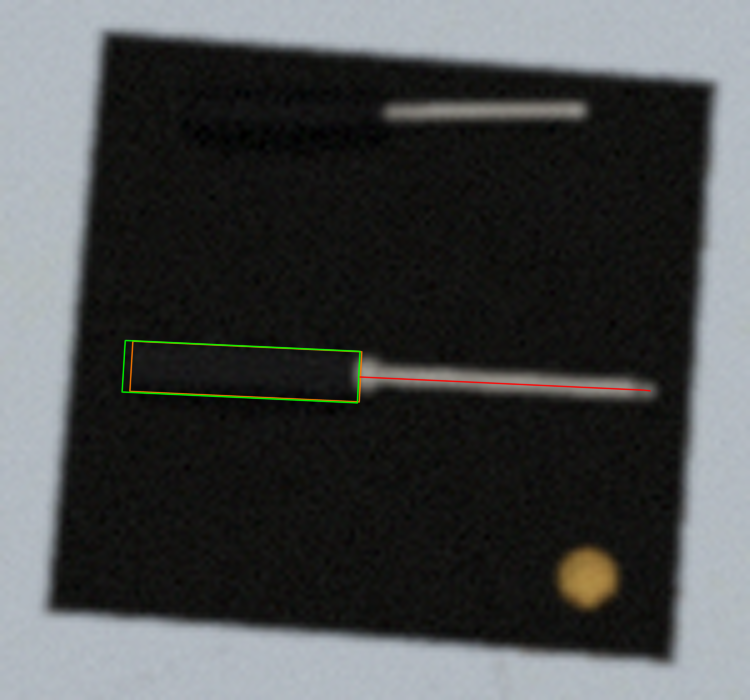

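Run:
```python
from h import *
from scipy.spatial.transform import Rotation as R
s=manip.sense();m=R.from_quat(s["tool_rot"]).as_matrix();print(m.round(3),s["tcp_pos"])
a=np.degrees(np.arctan2(m[1,2],m[0,2]));print("jaw az",a,"want",-94.04+90, "or +180")
g=W([0.48786194,0.29021225,-1.64134328],[.03,0,0]);print(g, g-s["tcp_pos"])
```

```text
[[-0.001  0.898  0.44 ]
 [ 0.002  0.44  -0.898]
 [-1.     0.    -0.002]] [ 0.27495198 -0.56054037  0.23042075]
jaw az -63.88363248372492 want -4.040000000000006 or +180
[[0.48574729 0.26028687 0.        ]] [[ 0.2107953   0.82082724 -0.23042075]]
```

Emit:
send_rows([
  [[0,0,0,0.06,0],[0,0,0,0.12,0],[0,0.01,0.03,0.175,0.1],[0,0.02,0.08,0.19,0.25],[0,0.035,0.135,0.19,0.4],[0,0.05,0.19,0.19,0.55],[0,0.065,0.25,0.19,0.7],[0,0.08,0.31,0.19,0.85]],
], grip_force=100)

```text
t: 1.1
tcp_pos: [0.3551, -0.2491, 0.421]
tool_rot: [0.092, 0.701, -0.092, 0.701]
force: [1.0, 0.2, 0.3]
finger_gap: 1.003
```

Emit:
send_rows([
  [[0,0.015,0.06,0,0.1],[0,0.03,0.12,0,0.194],[0,0.045,0.18,0,0.194],[0,0.06,0.24,0,0.194],[0,0.075,0.3,0,0.194],[0,0.09,0.36,-0.01,0.194],[0,0.11,0.42,-0.02,0.194],[0,0.125,0.47,-0.04,0.194]],
])

```text
t: 2.1
tcp_pos: [0.4808, 0.2213, 0.3813]
tool_rot: [0.025, 0.706, -0.025, 0.707]
force: [0.9, -0.2, -0.7]
finger_gap: 1.0
```

Emit:
send_rows([
  [[0,0.006,0.04,-0.05,0],[0,0.006,0.04,-0.1,0],[0,0.006,0.04,-0.15,0],[0,0.006,0.04,-0.2,0],[0,0.006,0.04,-0.23,0],[0,0.006,0.04,-0.23,0]],
])

```text
t: 2.85
tcp_pos: [0.484, 0.2582, 0.1487]
tool_rot: [0.024, 0.709, -0.026, 0.704]
force: [0.2, 0.2, 0.1]
finger_gap: 0.995
```

```bash
cat > st.py <<'E'
from h import *
from scipy.spatial.transform import Rotation as R
s=manip.sense();m=R.from_quat(s["tool_rot"]).as_matrix()
print("t",round(s["t"],2),"tcp",s["tcp_pos"].round(4),"jawaz",np.degrees(np.arctan2(m[1,2],m[0,2])).round(2),"down",m[:,0].round(3),"F",s["force"].round(2),"gap",round(s["finger_gap"],3),"q",s["q"].round(2))
E
python3 st.py
python3 - <<'E'
from h import *
cv2.imwrite("pics/s1.png",manip.snapshot("side")[:,:,::-1])
E
```

```text
t 2.85 tcp [0.484  0.2582 0.1487] jawaz -4.07 down [-0.007 -0.002 -1.   ] F [0.18 0.19 0.12] gap 0.995 q [0.29 0.54 1.7  0.   0.91 0.36]
```

View pics/s1.png

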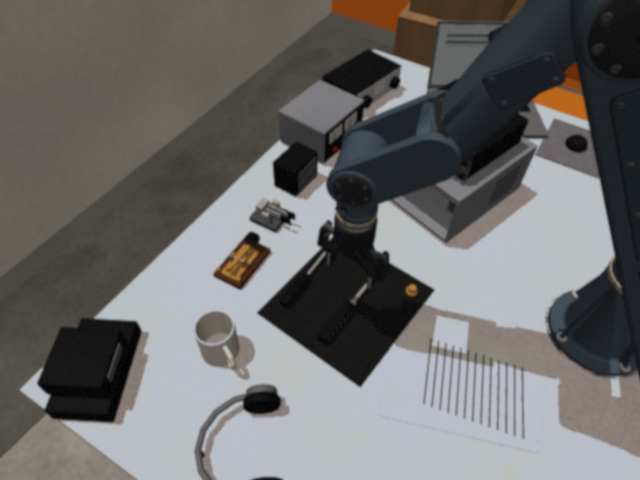

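Emit:
send_rows([
  [[0,0,0,-0.05,0],[0,0,0,-0.1,0],[0,0,0,-0.13,0],[0,0,0,-0.145,0],[0,0,0,-0.145,0],[0,0,0,-0.145,0]],
])

```text
t: 3.65
tcp_pos: [0.4875, 0.2593, 0.0079]
tool_rot: [0.025, 0.706, -0.025, 0.708]
force: [-0.0, 0.9, 0.7]
finger_gap: 1.002
```

```bash
python3 st.py
python3 - <<'E'
from h import *
im=manip.snapshot("side")[:,:,::-1]
cv2.imwrite("pics/s2.png",cv2.resize(im[200:400,240:460],None,fx=3,fy=3,interpolation=cv2.INTER_CUBIC))
E
```

```text
t 3.65 tcp [0.4875 0.2593 0.0079] jawaz -4.06 down [ 0.003  0.001 -1.   ] F [-0.02  0.92  0.71] gap 1.002 q [ 0.29  0.78  1.76 -0.    0.6   0.36]
```

View pics/s2.png

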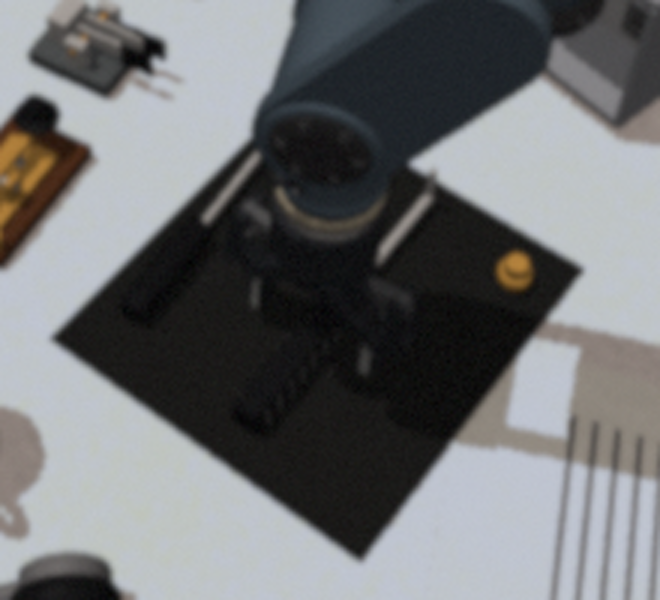

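Emit:
send_rows([
  [[0.5,0,0,-0.001,0],[1,0,0,-0.001,0],[1,0,0,-0.001,0],[1,0,0,-0.001,0],[1,0,0,-0.001,0],[1,0,0,-0.001,0],[1,0,0,-0.001,0]],
], grip_force=100)

```text
t: 4.58
tcp_pos: [0.4867, 0.259, 0.0059]
tool_rot: [0.025, 0.706, -0.025, 0.707]
force: [-0.8, -0.0, 5.8]
finger_gap: 0.257
```

```bash
python3 st.py
```

```text
t 4.58 tcp [0.4867 0.259  0.0059] jawaz -4.07 down [ 0.001  0.    -1.   ] F [-0.77 -0.01  5.75] gap 0.257 q [ 0.29  0.78  1.76 -0.    0.59  0.36]
```

Emit:
send_rows([
  [[1,0,0,0.02,0],[1,0,0,0.05,0],[1,0,0,0.09,-0.1],[1,0,0,0.1,-0.244],[1,0,0,0.1,-0.244],[1,0,0,0.1,-0.244]],
])

```text
t: 5.32
tcp_pos: [0.4852, 0.2586, 0.1043]
tool_rot: [0.11, 0.699, -0.111, 0.698]
force: [-0.6, -0.1, -1.6]
finger_gap: 0.264
```

```bash
python3 st.py
cat >> h.py <<'E'
RP=np.array([0.46190852,-0.23049829,-1.88624542])
def hookpose(s=None,hx=.0313,dz=-.0039):
    from scipy.spatial.transform import Rotation as R
    s=s or manip.sense();m=R.from_quat(s["tool_rot"]).as_matrix()
    a=np.arctan2(m[1,2],m[0,2])-np.pi/2
    p=s["tcp_pos"];return np.array([p[0]-hx*np.cos(a),p[1]-hx*np.sin(a),a,p[2]+dz])
def torack(P):
    c,s=np.cos(RP[2]),np.sin(RP[2]);d=np.asarray(P)[:2]-RP[:2]
    return np.array([c*d[0]+s*d[1],-s*d[0]+c*d[1],P[2]])
def tip():
    return torack(W(hookpose(),[.19,0,.049])[0])
E
python3 - <<'E'
from h import *
hp=hookpose();print(hp,np.degrees(hp[2]),"tip rack",tip())
I={n:np.ascontiguousarray(manip.snapshot(n)[:,:,::-1]) for n in("side","top")}
for n in I: cv2.imwrite(f"pics/l_{n}.png",I[n])
overlay("side",I["side"],hooksegs(hp),(240,160,440,310),4,"pics/l1.png")
overlay("top",I["top"],hooksegs(hp),(220,200,400,340),4,"pics/l2.png")
E
```

```text
t 5.33 tcp [0.4852 0.2586 0.1043] jawaz -17.93 down [-0.002 -0.001 -1.   ] F [-0.62 -0.08 -1.64] gap 0.264 q [0.29 0.61 1.73 0.   0.8  0.6 ]
[ 0.49484984  0.28834863 -1.88379173  0.10042577] -107.93331533285085 tip rack [-0.31346593 -0.12918675  0.14942577]
```

View pics/l1.png

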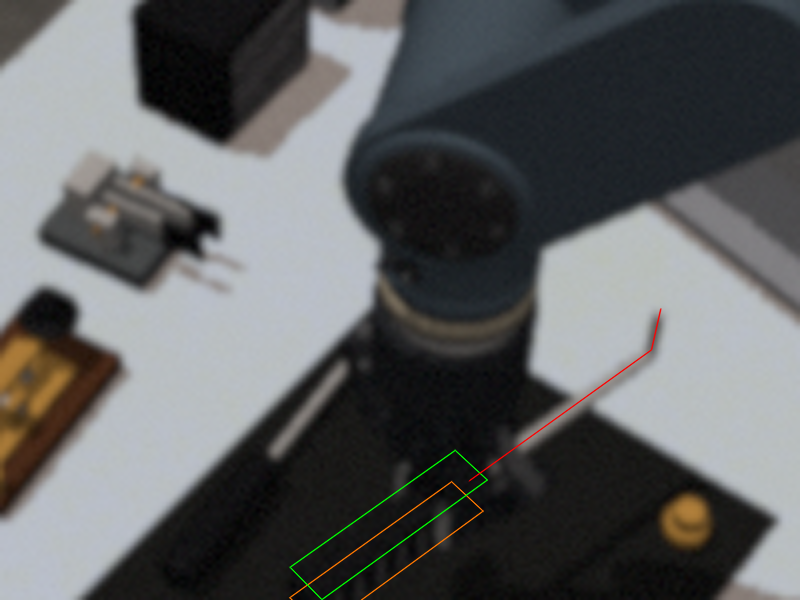

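View pics/l2.png

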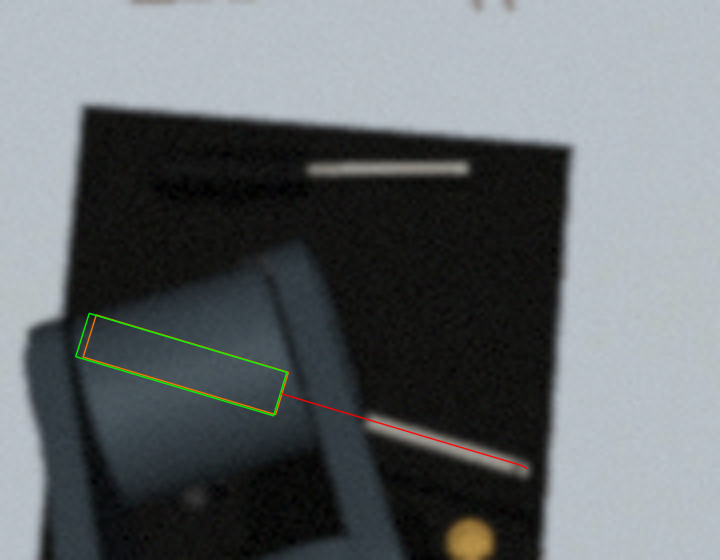

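Run:
```python
from h import *
for n,uv,z in(("paddle",(340,170),.03),("paddle prong",(343,198),.03),("speaker near",(380,173),.09),("speaker near",(428,173),.09),("key",(277,182),.03)):print(n,plane("top",uv,z).round(3))
def mv(d): # rack delta->world
    c,s=np.cos(RP[2]),np.sin(RP[2]);return (c*d[0]-s*d[1],s*d[0]+c*d[1])
t=tip()
for tgt in((-.2,.08),(-.2,-.08)):print(tgt,np.round(mv(np.array(tgt)-t[:2]),4))
```

```text
paddle [0.78  0.112 0.03 ]
paddle prong [0.712 0.107 0.03 ]
speaker near [0.755 0.026 0.09 ]
speaker near [ 0.753 -0.084  0.09 ]
key [0.754 0.264 0.03 ]
(-0.2, 0.08) [ 0.1637 -0.1728]
(-0.2, -0.08) [ 0.0116 -0.1232]
```

Emit:
send_rows([
  [[1,0.03,-0.03,-0.01,0],[1,0.07,-0.07,-0.02,0],[1,0.11,-0.11,-0.03,0],[1,0.145,-0.15,-0.036,0],[1,0.164,-0.173,-0.036,0],[1,0.164,-0.173,-0.036,-0.002],[1,0.164,-0.173,-0.036,-0.002],[1,0.164,-0.173,-0.036,-0.002]],
])

```text
t: 6.42
tcp_pos: [0.6487, 0.0871, 0.0689]
tool_rot: [0.111, 0.699, -0.111, 0.698]
force: [0.5, 0.3, -0.7]
finger_gap: 0.263
```

```bash
python3 st.py
python3 - <<'E'
from h import *
hp=hookpose();print(hp.round(4),np.degrees(hp[2]),"tip rack",tip())
I={n:np.ascontiguousarray(manip.snapshot(n)[:,:,::-1]) for n in("side","top")}
overlay("side",I["side"],hooksegs(hp)[2:]+racksegs(RP),(340,90,540,240),4,"pics/m1.png")
overlay("top",I["top"],hooksegs(hp)[2:]+racksegs(RP),(340,190,520,360),4,"pics/m2.png")
E
```

```text
t 6.42 tcp [0.6487 0.0871 0.0689] jawaz -18.06 down [-0.002  0.    -1.   ] F [ 0.47  0.27 -0.7 ] gap 0.263 q [-0.04  0.77  1.47  0.    0.91  0.28]
[ 0.6584  0.1169 -1.886   0.065 ] -108.0616589103487 tip rack [-0.20121905  0.07905869  0.11397102]
```

View pics/m1.png

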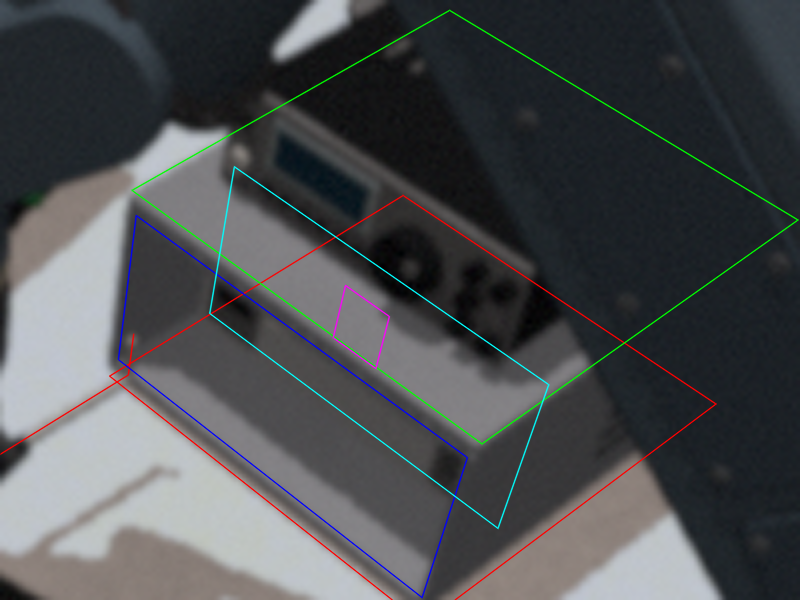

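View pics/m2.png

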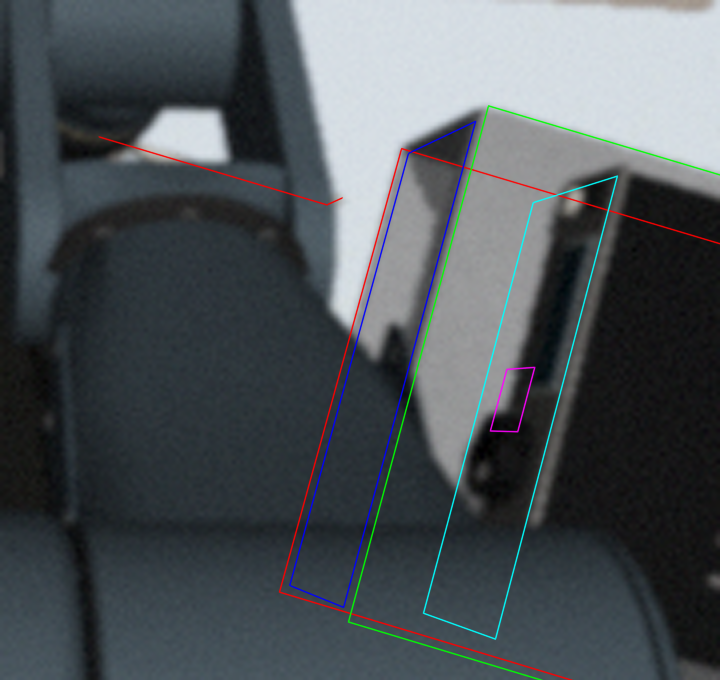

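Emit:
send_rows([
  [[1,-0.006,-0.0185,0,0],[1,-0.012,-0.037,0,0],[1,-0.018,-0.055,0,0],[1,-0.024,-0.0735,0,0],[1,-0.0298,-0.0913,0,0],[1,-0.0298,-0.0913,0,0],[1,-0.0298,-0.0913,0,0]],
])

```text
t: 7.4
tcp_pos: [0.6205, -0.0054, 0.0694]
tool_rot: [0.112, 0.698, -0.112, 0.698]
force: [0.5, 0.4, -1.0]
finger_gap: 0.26
```

```bash
cat > tp.py <<'E'
from h import *
from scipy.spatial.transform import Rotation as R
s=manip.sense();c,n=np.cos(RP[2]),np.sin(RP[2]);F=s["force"]
print("t",round(s["t"],2),"tip mm",(tip()*1e3).round(1),"yaw",np.degrees(hookpose()[2]).round(2),"Frack x,y,z",np.round([c*F[0]+n*F[1],-n*F[0]+c*F[1],F[2]],2),"tq",s["ft_torque"].round(2))
E
python3 tp.py;python3 tp.py
```

```text
t 7.4 tip mm [-104.5   80.7  114.5] yaw -108.19 Frack x,y,z [-0.5   0.38 -1.01] tq [ 0.01  0.03 -0.  ]
t 7.4 tip mm [-104.5   80.7  114.5] yaw -108.19 Frack x,y,z [-0.5   0.38 -1.01] tq [ 0.01  0.03 -0.  ]
```

Emit:
send_rows([
  [[1,-0.0026,-0.0081,0,0],[1,-0.0053,-0.0162,0,0],[1,-0.0053,-0.0162,0,0]],
])

```text
t: 7.78
tcp_pos: [0.6149, -0.0222, 0.0693]
tool_rot: [0.112, 0.698, -0.112, 0.698]
force: [-0.7, 0.0, -2.0]
finger_gap: 0.26
```

```bash
python3 tp.py
```

```text
t 7.78 tip mm [-86.8  80.4 114.4] yaw -108.2 Frack x,y,z [ 0.19 -0.65 -2.05] tq [ 0.01 -0.01  0.01]
```

Emit:
send_rows([
  [[1,-0.0009,-0.0029,0,0],[1,-0.0009,-0.0029,0,0]],
])

```text
t: 8.02
tcp_pos: [0.6141, -0.0247, 0.0693]
tool_rot: [0.112, 0.698, -0.112, 0.698]
force: [-0.6, 0.4, -1.2]
finger_gap: 0.257
```

```bash
python3 tp.py
```

```text
t 8.03 tip mm [-84.2  80.6 114.4] yaw -108.17 Frack x,y,z [-0.23 -0.75 -1.22] tq [ 0.02 -0.   -0.03]
```

Emit:
send_rows([
  [[1,-0.0009,-0.0029,0,0],[1,-0.0009,-0.0029,0,0]],
])

```text
t: 8.28
tcp_pos: [0.6134, -0.0272, 0.0694]
tool_rot: [0.112, 0.698, -0.111, 0.698]
force: [0.7, 1.2, -1.7]
finger_gap: 0.265
```

```bash
python3 tp.py
```

```text
t 8.28 tip mm [-81.6  80.6 114.5] yaw -108.18 Frack x,y,z [-1.37  0.26 -1.72] tq [ 0.29 -0.11  0.04]
```

Emit:
send_rows([
  [[1,-0.0005,-0.0014,0,0],[1,-0.0005,-0.0014,0,0]],
])

```text
t: 8.52
tcp_pos: [0.6132, -0.0278, 0.0695]
tool_rot: [0.112, 0.698, -0.111, 0.699]
force: [1.8, 5.7, -1.3]
finger_gap: 0.259
```

```bash
python3 tp.py
```

```text
t 8.53 tip mm [-80.9  80.7 114.6] yaw -108.19 Frack x,y,z [-5.97 -0.04 -1.32] tq [ 0.76 -0.21  0.02]
```

Emit:
send_rows([
  [[1,0.003,0.009,0,0],[1,0.0096,0.0295,0,0],[1,0.0096,0.0295,0,0],[1,-0.0009,0.0329,0,0],[1,-0.0104,0.036,0,0],[1,-0.0104,0.036,0,0],[1,-0.0104,0.036,0,0]],
])

```text
t: 9.4
tcp_pos: [0.6026, 0.0068, 0.0695]
tool_rot: [0.112, 0.698, -0.112, 0.699]
force: [1.2, 0.1, -0.6]
finger_gap: 0.262
```

```bash
python3 tp.py
```

```text
t 9.4 tip mm [-110.5   59.8  114.6] yaw -108.19 Frack x,y,z [-0.44  1.16 -0.64] tq [ 0.01 -0.    0.02]
```

Emit:
send_rows([
  [[1,-0.0038,0.0012,0,0],[1,-0.0076,0.0025,0,0],[1,-0.0095,0.0031,0,0],[1,-0.0095,0.0031,0,0]],
])

```text
t: 9.9
tcp_pos: [0.5956, 0.0096, 0.0701]
tool_rot: [0.11, 0.696, -0.111, 0.701]
force: [4.9, -1.0, -2.6]
finger_gap: 0.257
```

```bash
python3 tp.py
```

```text
t 9.9 tip mm [-111.1   52.8  115.2] yaw -108.01 Frack x,y,z [-0.62  5.   -2.65] tq [-0.01 -0.82  0.82]
```

Emit:
send_rows([
  [[1,-0.0038,0.0012,0,0],[1,-0.0076,0.0025,0,0],[1,-0.0095,0.0031,0,0],[1,-0.0095,0.0031,0,0]],
])

```text
t: 10.4
tcp_pos: [0.5924, 0.0122, 0.0714]
tool_rot: [0.108, 0.691, -0.109, 0.706]
force: [13.9, 0.7, -4.0]
finger_gap: 0.261
```

```bash
python3 tp.py
```

```text
t 10.4 tip mm [-112.5   49.8  116.5] yaw -107.69 Frack x,y,z [-4.97 13.02 -4.  ] tq [ 0.45 -2.06  2.15]
```

Emit:
send_rows([
  [[1,0.0095,-0.0031,0,0],[1,0.019,-0.0062,0,0],[1,0.0333,-0.0108,0,0],[1,0.0333,-0.0108,0,0],[1,0.0274,-0.0288,0,0],[1,0.0274,-0.0288,0,0],[1,0.0274,-0.0288,0,0]],
])

```text
t: 11.28
tcp_pos: [0.6101, -0.0158, 0.0693]
tool_rot: [0.112, 0.698, -0.112, 0.698]
force: [0.4, 0.5, -1.5]
finger_gap: 0.26
```

```bash
python3 tp.py
```

```text
t 11.28 tip mm [-91.4  73.8 114.4] yaw -108.23 Frack x,y,z [-0.56  0.24 -1.47] tq [-0.    0.01  0.01]
```

Emit:
send_rows([
  [[1,-0.0076,0.0025,0,0],[1,-0.0152,0.005,0,0],[1,-0.0171,0.0056,0,0],[1,-0.0171,0.0056,0,0]],
])

```text
t: 11.78
tcp_pos: [0.5935, -0.0096, 0.0694]
tool_rot: [0.111, 0.698, -0.111, 0.698]
force: [-0.3, 0.7, -2.1]
finger_gap: 0.262
```

```bash
python3 tp.py
```

```text
t 11.78 tip mm [-92.1  56.4 114.5] yaw -108.14 Frack x,y,z [-0.6  -0.46 -2.14] tq [ 0.01  0.08 -0.04]
```

Emit:
send_rows([
  [[1,-0.0019,0.0006,0,0],[1,-0.0038,0.0012,0,0],[1,-0.0038,0.0012,0,0]],
])

```text
t: 12.15
tcp_pos: [0.5896, -0.0086, 0.0693]
tool_rot: [0.112, 0.698, -0.112, 0.698]
force: [0.7, 0.2, -1.2]
finger_gap: 0.259
```

```bash
python3 tp.py
```

```text
t 12.15 tip mm [-91.9  52.3 114.4] yaw -108.16 Frack x,y,z [-0.39  0.56 -1.22] tq [ 0.01 -0.    0.01]
```

Emit:
send_rows([
  [[1,-0.0019,0.0006,0,0],[1,-0.0038,0.0012,0,0],[1,-0.0038,0.0012,0,0]],
])

```text
t: 12.52
tcp_pos: [0.5857, -0.0074, 0.0693]
tool_rot: [0.112, 0.698, -0.112, 0.698]
force: [-0.5, 0.7, -1.4]
finger_gap: 0.261
```

```bash
python3 tp.py
```

```text
t 12.53 tip mm [-91.8  48.3 114.4] yaw -108.16 Frack x,y,z [-0.56 -0.67 -1.43] tq [ 0.03 -0.01 -0.02]
```

Emit:
send_rows([
  [[1,-0.0019,0.0006,0,0],[1,-0.0038,0.0012,0,0],[1,-0.0038,0.0012,0,0]],
])

```text
t: 12.9
tcp_pos: [0.5819, -0.0061, 0.0693]
tool_rot: [0.112, 0.698, -0.112, 0.698]
force: [-0.6, -0.5, -0.6]
finger_gap: 0.26
```

```bash
python3 tp.py
```

```text
t 12.9 tip mm [-91.8  44.3 114.4] yaw -108.16 Frack x,y,z [ 0.63 -0.39 -0.56] tq [ 0.01  0.   -0.08]
```

Emit:
send_rows([
  [[1,-0.0019,0.0006,0,0],[1,-0.0038,0.0012,0,0],[1,-0.0038,0.0012,0,0]],
])

```text
t: 13.28
tcp_pos: [0.5781, -0.0049, 0.0693]
tool_rot: [0.112, 0.698, -0.112, 0.698]
force: [0.7, 0.5, -1.7]
finger_gap: 0.262
```

```bash
python3 tp.py
```

```text
t 13.28 tip mm [-91.8  40.3 114.4] yaw -108.16 Frack x,y,z [-0.66  0.48 -1.74] tq [-0.02  0.01 -0.  ]
```

Emit:
send_rows([
  [[1,-0.0019,0.0006,0,0],[1,-0.0038,0.0012,0,0],[1,-0.0038,0.0012,0,0]],
])

```text
t: 13.65
tcp_pos: [0.5743, -0.0038, 0.0693]
tool_rot: [0.112, 0.698, -0.112, 0.698]
force: [-0.1, -0.7, -1.7]
finger_gap: 0.265
```

```bash
python3 tp.py
```

```text
t 13.65 tip mm [-91.7  36.3 114.4] yaw -108.16 Frack x,y,z [ 0.7   0.11 -1.75] tq [0.04 0.02 0.01]
```

Emit:
send_rows([
  [[1,0.0027,0.001,0,0],[1,0.0054,0.0059,0,0],[1,0.0056,0.0095,0,0],[1,0.0056,0.0131,0,0],[1,0.0056,0.0131,0,0]],
])

```text
t: 14.28
tcp_pos: [0.5812, 0.0096, 0.0696]
tool_rot: [0.111, 0.698, -0.111, 0.699]
force: [0.8, -0.8, -1.8]
finger_gap: 0.255
```

```bash
python3 tp.py
```

```text
t 14.28 tip mm [-106.6   38.8  114.7] yaw -108.1 Frack x,y,z [ 0.49  1.02 -1.76] tq [-0.14 -0.17  0.19]
```

Emit:
send_rows([
  [[1,-0.0005,0.0036,0,0],[1,-0.001,0.0072,0,0],[1,-0.001,0.0072,0,0]],
])

```text
t: 14.65
tcp_pos: [0.5794, 0.017, 0.0694]
tool_rot: [0.112, 0.698, -0.111, 0.698]
force: [1.5, 0.2, -2.2]
finger_gap: 0.256
```

```bash
python3 tp.py
```

```text
t 14.65 tip mm [-113.    34.7  114.5] yaw -108.15 Frack x,y,z [-0.63  1.34 -2.16] tq [-0.1  -0.12  0.09]
```

Emit:
send_rows([
  [[1,-0.0013,0.0034,0,0],[1,-0.0027,0.0068,0,0],[1,-0.0027,0.0068,0,0]],
])

```text
t: 15.02
tcp_pos: [0.5765, 0.0238, 0.0694]
tool_rot: [0.112, 0.698, -0.111, 0.698]
force: [1.9, -1.4, -1.8]
finger_gap: 0.263
```

```bash
python3 tp.py
```

```text
t 15.03 tip mm [-118.6   29.8  114.5] yaw -108.16 Frack x,y,z [ 0.72  2.21 -1.83] tq [-0.13 -0.13  0.24]
```

Emit:
send_rows([
  [[1,-0.0019,0.0031,0,0],[1,-0.0038,0.0062,0,0],[1,-0.0055,0.0083,0,0],[1,-0.0072,0.0102,0,0],[1,-0.0072,0.0102,0,0]],
])

```text
t: 15.65
tcp_pos: [0.5692, 0.0338, 0.0693]
tool_rot: [0.112, 0.698, -0.112, 0.698]
force: [2.3, -1.6, -1.1]
finger_gap: 0.26
```

```bash
python3 tp.py
```

```text
t 15.65 tip mm [-125.9   19.7  114.4] yaw -108.17 Frack x,y,z [ 0.85  2.69 -1.07] tq [-0.15 -0.18  0.3 ]
```

Emit:
send_rows([
  [[1,-0.0013,0.0012,0,0],[1,-0.0025,0.0024,0,0],[1,-0.0025,0.0024,0,0],[1,-0.0025,0.0024,0,0]],
])

```text
t: 16.15
tcp_pos: [0.5668, 0.036, 0.0693]
tool_rot: [0.112, 0.698, -0.112, 0.698]
force: [2.1, -0.3, -1.8]
finger_gap: 0.26
```

```bash
python3 tp.py
```

```text
t 16.15 tip mm [-127.2   16.7  114.4] yaw -108.18 Frack x,y,z [-0.33  2.07 -1.83] tq [-0.13 -0.27  0.31]
```

Emit:
send_rows([
  [[1,0.0038,-0.0012,0,0],[1,0.0038,-0.0012,-0.01,0],[1,0.0038,-0.0012,-0.027,0],[1,0.0038,-0.0012,-0.027,0],[1,-0.0056,0.0035,-0.027,0],[1,-0.0149,0.0082,-0.027,0],[1,-0.0149,0.0082,-0.027,0],[1,-0.0149,0.0082,-0.022,0]],
])

```text
t: 17.15
tcp_pos: [0.552, 0.0441, 0.0476]
tool_rot: [0.112, 0.698, -0.112, 0.698]
force: [0.6, 0.3, -1.7]
finger_gap: 0.26
```

```bash
python3 tp.py
```

```text
t 17.15 tip mm [-130.3    0.2   92.7] yaw -108.15 Frack x,y,z [-0.46  0.47 -1.7 ] tq [-0.02 -0.03  0.01]
```

Emit:
send_rows([
  [[1,0,0,0.005,0],[1,0,0,0.01,0],[1,0,0,0.01,0]],
])

```text
t: 17.52
tcp_pos: [0.5525, 0.0439, 0.058]
tool_rot: [0.112, 0.698, -0.112, 0.699]
force: [0.6, -0.4, -0.8]
finger_gap: 0.266
```

```bash
python3 tp.py
```

```text
t 17.52 tip mm [-130.3    0.7  103.1] yaw -108.17 Frack x,y,z [ 0.19  0.67 -0.77] tq [0.01 0.01 0.01]
```

Emit:
send_rows([
  [[1,0,0,0.003,0],[1,0,0,0.006,0],[1,0,0,0.006,0]],
])

```text
t: 17.9
tcp_pos: [0.5521, 0.044, 0.0635]
tool_rot: [0.112, 0.698, -0.112, 0.698]
force: [0.2, -0.6, -2.5]
finger_gap: 0.262
```

```bash
python3 tp.py
```

```text
t 17.9 tip mm [-130.3    0.3  108.6] yaw -108.16 Frack x,y,z [ 0.52  0.43 -2.48] tq [-0.02 -0.07 -0.07]
```

Emit:
send_rows([
  [[1,0,0,0.005,0],[1,0,0,0.01,0],[1,0,0,0.01,0]],
])

```text
t: 18.27
tcp_pos: [0.5524, 0.044, 0.0739]
tool_rot: [0.112, 0.698, -0.112, 0.699]
force: [-0.3, -0.9, -1.9]
finger_gap: 0.261
```

```bash
python3 tp.py
```

```text
t 18.27 tip mm [-130.3    0.6  119. ] yaw -108.16 Frack x,y,z [ 0.97  0.05 -1.87] tq [-0.01  0.01  0.02]
```

Emit:
send_rows([
  [[1,0.0006,0.0019,0,0],[1,0.0012,0.0038,0,0],[1,0.0019,0.0057,0,0],[1,0.0025,0.0076,0,0],[1,0.0031,0.0095,0,0]],
])

```text
t: 18.9
tcp_pos: [0.5541, 0.0524, 0.073]
tool_rot: [0.11, 0.699, -0.112, 0.698]
force: [-1.8, -5.7, -0.8]
finger_gap: 0.259
```

```bash
python3 tp.py
```

```text
t 18.9 tip mm [-1.388e+02 -1.000e-01  1.181e+02] yaw -108.09 Frack x,y,z [ 6.01  0.05 -0.77] tq [-0.89  0.27  0.03]
```

Emit:
send_rows([
  [[1,0.0009,0.0029,0,0],[1,0.0019,0.0057,0,0],[1,0.0028,0.0086,0,0],[1,0.0037,0.0114,0,0],[1,0.0047,0.0143,0,0],[1,0.0056,0.0171,0,0],[1,0.0065,0.02,0,0],[1,0.0074,0.0228,0,0]],
])

```text
t: 19.9
tcp_pos: [0.5614, 0.0751, 0.0729]
tool_rot: [0.11, 0.699, -0.112, 0.697]
force: [-1.8, -6.0, -1.3]
finger_gap: 0.26
```

```bash
python3 tp.py
```

```text
t 19.9 tip mm [-162.7   -0.3  118. ] yaw -108.09 Frack x,y,z [ 6.31  0.16 -1.32] tq [-0.93  0.28  0.02]
```

Emit:
send_rows([
  [[1,0.0009,0.0029,0,0],[1,0.0019,0.0057,0,0],[1,0.0028,0.0086,0,0],[1,0.0037,0.0114,0,0],[1,0.0047,0.0143,0,0],[1,0.0056,0.0171,0,0],[1,0.0065,0.02,0,0],[1,0.0074,0.0228,0,0]],
])

```text
t: 20.9
tcp_pos: [0.5687, 0.0978, 0.0729]
tool_rot: [0.11, 0.699, -0.112, 0.697]
force: [-0.7, -6.4, -1.5]
finger_gap: 0.259
```

```bash
python3 tp.py
```

```text
t 20.9 tip mm [-186.5   -0.4  118. ] yaw -108.09 Frack x,y,z [ 6.29  1.35 -1.5 ] tq [-0.89  0.23  0.02]
```

Emit:
send_rows([
  [[1,0.0009,0.0029,0,0],[1,0.0019,0.0057,0,0],[1,0.0028,0.0086,0,0],[1,0.0037,0.0114,0,0],[1,0.0047,0.0143,0,0],[1,0.0056,0.0171,0,0],[1,0.0062,0.019,0,0]],
])

```text
t: 21.78
tcp_pos: [0.5748, 0.1168, 0.0728]
tool_rot: [0.11, 0.699, -0.112, 0.697]
force: [-1.8, -7.0, -2.3]
finger_gap: 0.261
```

```bash
python3 tp.py
```

```text
t 21.77 tip mm [-206.4   -0.5  117.9] yaw -108.09 Frack x,y,z [ 7.18  0.5  -2.35] tq [-0.89  0.25 -0.01]
```

Emit:
send_rows([
  [[1,0.0005,0.0014,0,0],[1,0.0009,0.0029,0,0],[1,0.0014,0.0043,0,0],[1,0.0014,0.0043,0,0]],
])

```text
t: 22.28
tcp_pos: [0.5762, 0.1212, 0.0728]
tool_rot: [0.11, 0.699, -0.112, 0.697]
force: [-1.9, -4.5, -1.1]
finger_gap: 0.258
```

```bash
python3 tp.py
```

```text
t 22.27 tip mm [-211.1   -0.5  117.9] yaw -108.1 Frack x,y,z [ 4.83 -0.44 -1.07] tq [-0.81  0.2   0.04]
```

Emit:
send_rows([
  [[1,0.0003,0.001,0,0],[1,0.0006,0.0019,0,0],[1,0.0006,0.0019,0,0]],
])

```text
t: 22.65
tcp_pos: [0.5768, 0.123, 0.0728]
tool_rot: [0.11, 0.699, -0.112, 0.697]
force: [-2.3, -5.3, -0.3]
finger_gap: 0.26
```

```bash
python3 tp.py
```

```text
t 22.65 tip mm [-213.    -0.5  117.9] yaw -108.1 Frack x,y,z [ 5.73 -0.5  -0.26] tq [-0.78  0.23  0.05]
```

Emit:
send_rows([
  [[1,0.0003,0.001,0,0],[1,0.0006,0.0019,0,0]],
])

```text
t: 22.9
tcp_pos: [0.5773, 0.1248, 0.0728]
tool_rot: [0.11, 0.699, -0.112, 0.697]
force: [-1.2, -5.5, -1.7]
finger_gap: 0.263
```

```bash
python3 tp.py
```

```text
t 22.9 tip mm [-214.8   -0.6  117.9] yaw -108.1 Frack x,y,z [ 5.61  0.57 -1.71] tq [-0.89  0.27  0.04]
```

Emit:
send_rows([
  [[1,0.0003,0.001,0,0],[1,0.0006,0.0019,0,0]],
])

```text
t: 23.15
tcp_pos: [0.5779, 0.1267, 0.0728]
tool_rot: [0.11, 0.699, -0.112, 0.697]
force: [-0.7, -6.8, -0.5]
finger_gap: 0.261
```

```bash
python3 tp.py
```

```text
t 23.15 tip mm [-216.8   -0.6  117.9] yaw -108.09 Frack x,y,z [ 6.65  1.43 -0.5 ] tq [-0.87  0.28  0.04]
```

Emit:
send_rows([
  [[1,0.0003,0.001,0,0],[1,0.0006,0.0019,0,0]],
])

```text
t: 23.4
tcp_pos: [0.5779, 0.1276, 0.0726]
tool_rot: [0.109, 0.7, -0.113, 0.697]
force: [-2.7, -10.4, -1.6]
finger_gap: 0.254
```

```bash
python3 tp.py
```

```text
t 23.4 tip mm [-217.7   -0.7  117.7] yaw -108.03 Frack x,y,z [10.73  0.67 -1.59] tq [-1.55  0.46  0.13]
```

Emit:
send_rows([
  [[1,0.0003,0.001,0,0],[1,0.0006,0.0019,0,0]],
])

```text
t: 23.65
tcp_pos: [0.5776, 0.1279, 0.0723]
tool_rot: [0.107, 0.701, -0.113, 0.696]
force: [-4.3, -16.6, -1.5]
finger_gap: 0.257
```

```bash
python3 tp.py
```

```text
t 23.65 tip mm [-217.9   -0.9  117.4] yaw -107.96 Frack x,y,z [17.08  1.07 -1.51] tq [-2.29  0.63  0.24]
```

Emit:
send_rows([
  [[1,-0.0009,-0.0029,0,0],[1,-0.0016,-0.0048,0,0],[1,-0.0025,-0.0076,0,0],[1,-0.0025,-0.0076,0,0]],
])

```text
t: 24.15
tcp_pos: [0.5781, 0.1247, 0.0733]
tool_rot: [0.112, 0.698, -0.111, 0.698]
force: [0.2, 0.1, -1.3]
finger_gap: 0.26
```

```bash
python3 tp.py
```

```text
t 24.15 tip mm [-215.     0.   118.4] yaw -108.16 Frack x,y,z [-0.16  0.2  -1.26] tq [ 0.01  0.   -0.01]
```

Emit:
send_rows([
  [[1,-0.0004,-0.0012,0,0],[1,-0.0004,-0.0012,-0.005,0],[1,-0.0004,-0.0012,-0.01,0],[1,-0.0004,-0.0012,-0.015,0],[1,-0.0004,-0.0012,-0.022,0],[1,-0.0004,-0.0012,-0.03,0],[1,-0.0004,-0.0012,-0.03,0]],
])

```text
t: 25.02
tcp_pos: [0.5768, 0.1231, 0.0423]
tool_rot: [0.111, 0.699, -0.112, 0.698]
force: [0.5, 0.3, -2.4]
finger_gap: 0.261
```

```bash
python3 tp.py
```

```text
t 25.02 tip mm [-213.1   -0.7   87.4] yaw -108.16 Frack x,y,z [-0.42  0.34 -2.4 ] tq [0.05 0.01 0.01]
```

Emit:
send_rows([
  [[1,0.0031,0.0095,0,0],[1,0.0062,0.019,0,0],[1,0.0124,0.038,0,0],[1,0.012,0.05,0.02,0],[1,-0.01,0.065,0.05,0.05],[1,-0.05,0.09,0.06,0.15],[1,-0.09,0.12,0.06,0.24],[1,-0.09,0.136,0.06,0.246]],
])

```text
t: 26.02
tcp_pos: [0.4833, 0.2613, 0.1035]
tool_rot: [0.024, 0.708, -0.024, 0.705]
force: [-0.1, -0.5, -0.9]
finger_gap: 0.256
```

Emit:
send_rows([
  [[1,0,0,-0.03,0],[1,0,0,-0.06,0],[1,0,0,-0.075,0],[1,0,0,-0.085,0],[1,0,0,-0.09,0],[1,0,0,-0.09,0]],
])

```text
t: 26.78
tcp_pos: [0.4879, 0.2592, 0.0135]
tool_rot: [0.025, 0.706, -0.025, 0.707]
force: [-0.1, 0.3, -2.6]
finger_gap: 0.262
```

```bash
python3 st.py
```

```text
t 26.77 tcp [0.4879 0.2592 0.0135] jawaz -4.08 down [ 0.001  0.    -1.   ] F [-0.08  0.27 -2.59] gap 0.262 q [0.29 0.77 1.76 0.   0.61 0.36]
```

Emit:
send_rows([
  [[1,0,0,-0.003,0],[1,0,0,-0.006,0],[1,0,0,-0.006,0],[1,0,0,-0.006,0]],
])

```text
t: 27.28
tcp_pos: [0.4876, 0.2591, 0.0074]
tool_rot: [0.025, 0.707, -0.025, 0.707]
force: [0.0, 0.1, -1.9]
finger_gap: 0.262
```

```bash
python3 tp.py; python3 st.py
```

```text
t 27.27 tip mm [-319.5  -89.1   52.5] yaw -94.07 Frack x,y,z [-0.14 -0.03 -1.95] tq [-0.    0.01 -0.04]
t 27.27 tcp [0.4876 0.2591 0.0074] jawaz -4.07 down [ 0.  0. -1.] F [ 0.02  0.14 -1.95] gap 0.262 q [0.29 0.78 1.76 0.   0.6  0.36]
```

Emit:
send_rows([
  [[1,0,0,-0.001,0],[1,0,0,-0.001,0],[1,0,0,-0.002,0],[1,0,0,-0.002,0]],
])

```text
t: 27.78
tcp_pos: [0.4876, 0.2592, 0.0059]
tool_rot: [0.025, 0.707, -0.025, 0.707]
force: [-1.1, 0.2, 4.0]
finger_gap: 0.258
```

```bash
python3 tp.py; python3 st.py
```

```text
t 27.77 tip mm [-319.5  -89.1   51. ] yaw -94.06 Frack x,y,z [ 0.16 -1.11  4.  ] tq [-0.05  0.17 -0.02]
t 27.77 tcp [0.4876 0.2592 0.0059] jawaz -4.06 down [ 0.  0. -1.] F [-1.11  0.19  4.  ] gap 0.258 q [ 0.29  0.78  1.76 -0.    0.6   0.36]
```

On the mat. Open and lift away.

Emit:
send_rows([
  [[0.6,0,0,0,0],[0.2,0,0,0,0],[0,0,0,0.001,0],[0,0,0,0.001,0],[0,0,0,0.001,0],[0,0,0,0.02,0],[0,0,0,0.06,0],[0,0,0,0.12,0]],
])

```text
t: 28.78
tcp_pos: [0.4862, 0.2587, 0.125]
tool_rot: [0.025, 0.708, -0.026, 0.705]
force: [1.1, -0.2, 0.8]
finger_gap: 0.997
```

Emit:
send_rows([
  [[0,0,0,0.06,0],[0,0,0,0.12,0],[0,-0.03,-0.04,0.17,0],[0,-0.06,-0.08,0.2,0],[0,-0.08,-0.12,0.2,0],[0,-0.08,-0.16,0.2,0],[0,-0.08,-0.16,0.2,0]],
])

```text
t: 29.65
tcp_pos: [0.4071, 0.0974, 0.3256]
tool_rot: [0.026, 0.706, -0.027, 0.707]
force: [-0.9, 0.5, -0.9]
finger_gap: 0.999
```

```bash
python3 st.py
python3 - <<'E'
from h import *
for n in("side","top"):
    cv2.imwrite(f"pics/e_{n}.png",manip.snapshot(n)[:,:,::-1])
E
```

```text
t 29.65 tcp [0.4071 0.0974 0.3256] jawaz -4.3 down [ 0.001 -0.    -1.   ] F [-0.94  0.54 -0.91] gap 0.999 q [-0.03  0.12  1.78 -0.    1.24  0.04]
```

View pics/e_side.png

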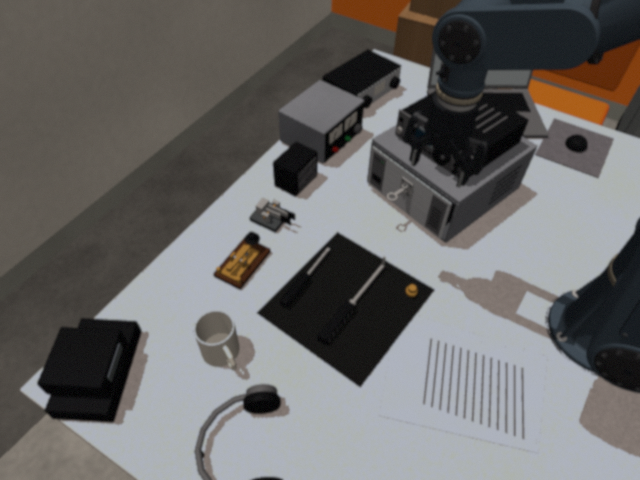

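View pics/e_top.png

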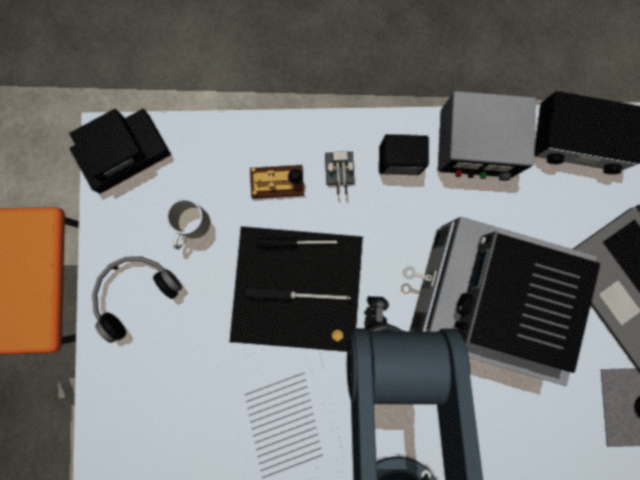

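Run:
```python
from h import *
print(torack(plane("top",(407.5,272),.105)))
T=cv2.imread("pics/e_top.png");S=cv2.imread("pics/e_side.png")
th=np.linspace(0,6.3,40);b=[(W(RP,[[-.16,-.127,z],[-.16,.127,z]]),(0,0,255)) for z in(.02,.146)]+[(W(RP,np.c_[-.212+.014*np.cos(th),.014*np.sin(th),th*0+.105]),(255,0,255))]
overlay("top",T,b+hooksegs([.4878,.2902,-1.6413,.002]),(220,200,480,360),3,"pics/f1.png")
overlay("side",S,b,(350,120,550,260),4,"pics/f2.png")
```

```text
[-0.21721499 -0.00114931  0.105     ]
```

View pics/f1.png

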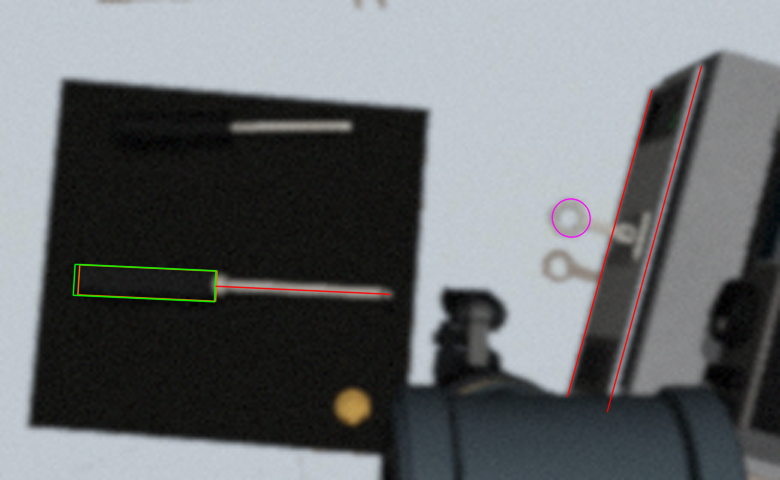

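View pics/f2.png

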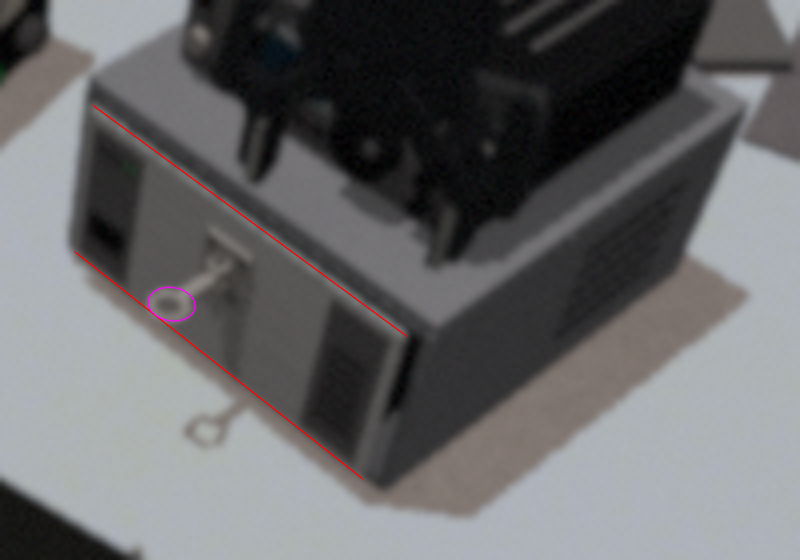

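```bash
python3 -c "
from station import manip
print(manip.sense()['qd'].round(3)); print(manip.sign_off())"
```

```text
[ 0.028  0.012 -0.008 -0.001  0.    -0.   ]
the job is handed in; nothing more can be done
None
```

The battery is out at its stop, and the hook is back on the mat where it started. I handed the job in at about 29.7 s of the 72 s; the station reports no verdict.

**What I did**
- **Finding the eye:** I touched the panel lightly with the hook to fix its position. The eye was swung to the rack's +y side, about 60 degrees. I eased it round to straight out with about 2–3 N.
- **Hooking and pulling:** The upturned end went up through the ring without touching it. The battery came out with a steady 6–7 N.
- **Stop:** The hook stopped moving 0.7 mm beyond where I had worked out the stop to be. I then backed off, lowered the tip clear, laid the hook down and released it.

**Last checks**
- In the final pictures the panel and ring match the positions expected with the battery at the stop, within the 2 mm calibration. My single-pixel reading of the ring was about 5 mm further out.
- The hook lies in its original place on the mat, and nothing else on the desk has visibly moved.

**What went less well**
- **First push on the eye:** The ring jammed and the wrist sensor reached about 14 N before I changed the approach.
- **Last step at the stop:** The sensor reached about 17 N, close to the 18 N limit. I only read it at the end of each move, so a short higher peak can't be ruled out.
- **Side camera:** It disagreed with the top camera by about 3–6 mm on the rack and mat, so I relied on touch for the final positions.

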